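# Index the condiment carousel and load the dip bay

### The arm

A 6-joint arm with a two-finger parallel gripper is mounted at the origin on the work surface. World frame = base frame: x ahead of the robot, y to its left, z up, the work surface at z = 0. Lengths are in mm, angles in rad, forces in N, time in s.
With the tool pointing down it reaches from about 275 to 825 mm from the base axis. Payload 4.9 kg.
Tool frame: the origin (TCP) lies at the very end of the fingers, on their centre line; the grasp point (between the pads) lies 19 mm behind it; z points along the fingers, y is the direction in which the jaws open and shut (so a half turn about z gives the same grasp; the last joint's range is limited). The gripper opens to 85 mm and grips with 20 to 120 N. Pads are 22 mm wide; open, the fingers measure 114 mm over their backs; the gripper's body (76 mm by 85 mm) begins 54 mm behind the grasp point. The pads swing forward as they close: fully open they stand 13 mm farther back than shut.
Start: joints at [1.206, 0.326, -0.193, 1.052, 0, 1.437], TCP at [125.809, 535.435, 231.281] pointing down, gripper open.
Joint ranges: [-2.65, 2.65], [-0.97, 1.79], [-1.3, 1.35], [-1.93, 2.1], [-1.47, 1.37], [-3.14, 3.14]. Speed limits (rad/s): [2.57, 2.57, 3.14, 3.14, 3.14, 3.14].

### API

Orientations are given as [roll, pitch, yaw] about the fixed x, y, z axes, in that order (R = Rz(yaw) Ry(pitch) Rx(roll)).
In Python, from bench import bot, solve_ik, imaging gives the robot as it stands. Calls block until the motion is done:
- bot.move_ptp(position, orientation): joint-space move of the TCP to a pose.
- bot.movel(position, rot=None, max_speed=150, threshold=None): straight line of the TCP; rot=None keeps the orientation; max_speed is the mean speed in mm/s. With threshold (N) it stops when the force on the tool has changed by that much, and returns True; else False.
- bot.move_j(angles): joint-space move.
- bot.grip(opening, effort=None): opening from 0.0 (shut) to 1.0 (fully open); effort is the grip in N (None keeps the last); returns when the fingers have stopped.
- bot.dwell(seconds).
- solve_ik(position, orientation): joint angles nearest the present ones, or None.
- bot.get_state(): the state.
- imaging.capture(name): name is "side" or "top" or "wrist"; returns the picture (400x640x3 uint8, blue, green, red); there is no depth.
- imaging.camera_model(name): a dict with "K" (3x3 intrinsics, pixels), "k1" (the pictures are not rectified: a ray, as slopes to the right and down, at radius r is drawn at 1 + k1 r^2 times it, then the intrinsics apply), "position" and "rotation" of the camera in the world. Camera axes: x right, y up, looking along -z (the intrinsics and any distortion apply to the point x, -y, -z); pixel columns grow to the right and rows downward; lengths in mm; the calibration is good to about 2 mm. A picture is of the moment at which its call begins: read the wrist's pose just before it. camera_model takes no time and is no camera call; for the wrist camera it gives the pose at the moment of the call.
A pose or a line that the arm cannot do raises bot.IKError and nothing moves.
- bot.sign_off(): hands the job in, once; it reports no verdict.
The state is a dict: "t": time; "qpos": joint angles; "joint_velocities": joint speeds; "effort": joint torques, N m; "tcp_pos": TCP position; "orientation": TCP orientation; "contact_force": force on the tool from outside, world axes, zero at the start; "wrist_torque": the same for the moment, N m; "opening": opening from 0.0 (shut) to 1.0 (fully open).
Only numpy, scipy, OpenCV 4.12 (cv2) and the standard library are available. Lean on these libraries where they do the work, as an engineer would, in place of code of your own. Each camera call takes 0.05 s, during which the arm holds its last target. There are 200 camera calls.

### The job

Turn the condiment carousel by one click, whichever way brings the bay with the small open ramekin to the front on the robot's side, and let it settle in its click without running past. Then stand the copper shot cup and the salt shaker upright in that same bay, between its two posts and in front of the ramekin, setting each down rather than dropping it. Keep the ramekin, jar and pepper mill standing on the carousel and leave everything else on the table where it is.

Things in the scene. Friction and masses are not known exactly. Their poses are not given: they have to be found in the camera images.
- stand: Fixed round steel foot of the carousel. Origin on the table at the carousel's axis; its -x axis points to the FRONT (towards the robot, turned up to 0.25 rad), z up. It carries a dark wood turntable, radius 195 mm, top 50 mm above the table, and the brass rack. Six 60-degree bays are parted by radial rails 6 mm wide, 9 mm high, from radius 53 to 173 mm.
- turntable (a joint): Turntable angle (rad), counter-clockwise from above positive, 0 (in a click) at the start; clicks every 1.047. + brings the left (stand +y) bay to the front. It takes about 8 N on a post to leave a click; then it turns easily and stays where left; 0.1 rad before the next click it resists again (8 N), then snaps in; pushed on with 8 N it would leave again.
- bay_front (a point): Centre of the front bay's loading area at the turntable's top level (50 mm above the table), 135 mm in front of the axis; fixed to the stand, with the stand's axes. At a click the posts flanking the front bay stand 21 mm farther to the front and 90 mm to either side of it. Two things fit side by side, some 34 mm to either side.
- rack_edge (a point): Middle of the rack's front bar (along stand y, 360 mm long, 12 mm thick), 215 mm above the table, 10 mm behind bay_front; more bars 55, 125, 185 and 245 mm behind it, at that height. Rack uprights at stand x 30, y +-220 mm. Under the rack a vertical gripper does not fit; one tilted 25 to 40 degrees, leaning back towards the robot, does.
- post_left (a point): Upright brass post, diameter 16 mm, 40 mm high, at radius 180 mm on the turntable; at the start the left (+y) one of the front bay. The point is 25 mm above the turntable's top, 15 mm under the post's top, and turns with it. Five more such posts every 60 degrees.
- post_right (a point): The same for the post that at the start stands at the right (-y) of the front bay; turns with the turntable.
- ramekin: Small open white ceramic dip bowl, diameter 54 mm, 36 mm high, origin under its centre. Loose on the turntable, near the hub (70 mm from the axis), in the bay next to the front one, at the left or at the right.
- jar: Closed glass jar with a steel cap, diameter 48 mm, 65 mm high, origin under its centre; loose near the hub in the other bay next to the front one. Bystander.
- mill: Wooden pepper mill, diameter 44 mm, 90 mm high, origin under its centre; loose near the hub in the bay that is at the front at the start. Bystander.
- cup: Copper shot cup, open at the top, outer diameter 42 mm at the rim, a little narrower below, 62 mm high, origin under its centre; upright on the table at the left or right in front of the carousel.
- shaker: Salt shaker, white ceramic with a domed steel cap, diameter 38 mm, 80 mm high (straight up to 68 mm), origin under its centre; upright on the table at the other side.
- coupe: Stemmed cocktail glass, 94 mm across, 125 mm high, origin under its foot. Bystander at the left.
- candle: Amber glass tealight holder, 76 mm across, 60 mm high, origin under its centre. Bystander at the right.
- spoon: Steel spoon 170 mm long lying crosswise on the table in front of the robot; bystander.
Not all that is in view belongs to the job. Leave any black look-alike of the shaker alone.

How it is judged:
By the outcome, as a careful person would: the job done as asked, in the order asked, and still so for the second after the job is handed in, with the robot touching nothing.
It also fails if it takes over 72 s, if anything falls off the work surface, if the arm or the gripper's body presses on something with over 40 N, if the wrist force passes 120 N, or if a joint passes its speed limit or range.

## Working session

There is one attempt and no reset: what is moved stays moved. The work goes in short steps, each a Python script; the robot and the scene stay as the last script left them, time stands still between calls to the robot, and variables do not carry over. Pictures are saved under pics/ and viewed, about 8 in all and at most 12, crops included, and the job is handed in when it is done.

```bash
mkdir -p pics; ls
cat > h.py <<'E'
import numpy as np, cv2
from bench import bot, solve_ik, imaging
def ray(cm,u,v):
    K=cm["K"];K=np.array(K);x=(u-K[0,2])/K[0,0];y=(v-K[1,2])/K[1,1]
    rd=np.hypot(x,y);r=rd
    for _ in range(30): r=rd/(1+cm["k1"]*r*r)
    s=r/rd if rd>0 else 1
    return np.array(cm["position"]),np.array(cm["rotation"])@np.array([x*s,-y*s,-1])
def at(cm,u,v,z):
    p,d=ray(cm,u,v);return p+d*(z-p[2])/d[2]
def proj(cm,P):
    q=np.array(cm["rotation"]).T@(np.array(P,float)-np.array(cm["position"]))
    x,y=q[0]/-q[2],-q[1]/-q[2];f=1+cm["k1"]*(x*x+y*y);K=np.array(cm["K"])
    return K[0,0]*x*f+K[0,2],K[1,1]*y*f+K[1,2]
E
python3 - <<'E'
from h import *
for n in("side","top"):
    cv2.imwrite(f"pics/{n}0.png",imaging.capture(n))
    c=imaging.camera_model(n);print(n,{k:np.round(v,3).tolist() for k,v in c.items()})
print(bot.get_state())
E
```

```text
pics
side {'K': [[387.645, 0.0, 321.765], [0.0, 387.645, 203.753], [0.0, 0.0, 1.0]], 'k1': -0.069, 'position': [323.256, -877.178, 727.557], 'rotation': [1.018, 0.02, -0.256]}
top {'K': [[416.208, 0.0, 317.363], [0.0, 416.208, 202.079], [0.0, 0.0, 1.0]], 'k1': 0.023, 'position': [428.423, -7.323, 1245.082], 'rotation': [0.105, -0.0, -1.586]}
{'t': 0.1, 'qpos': array([ 1.20579540e+00,  3.26878267e-01, -1.93462057e-01,  1.05202769e+00,
       -6.58782321e-06,  1.43659889e+00]), 'joint_velocities': array([-0.00162879, -0.00234876, -0.00048358,  0.00144058, -0.00030817,
       -0.00111069]), 'effort': array([ 6.44010242e-05, -4.44239616e+01,  2.63038069e+01,  7.90053484e-03,
       -2.12726372e-04, -1.74079940e-06]), 'tcp_pos': array([125.6195954 , 534.92679812, 230.58380869]), 'orientation': array([-3.14003421e+00, -2.03755693e-04,  2.91078901e+00]), 'contact_force': array([0.49325148, 0.62092301, 0.25674054]), 'wrist_torque': array([ 0.0117675 , -0.06705057,  0.04311945]), 'opening': 0.9990653821526124}
```

View pics/top0.png

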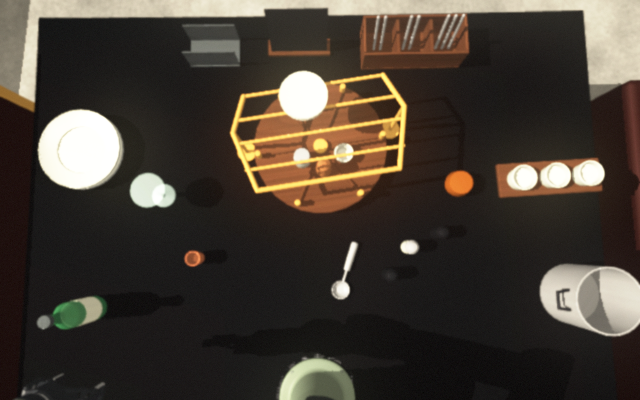

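View pics/side0.png

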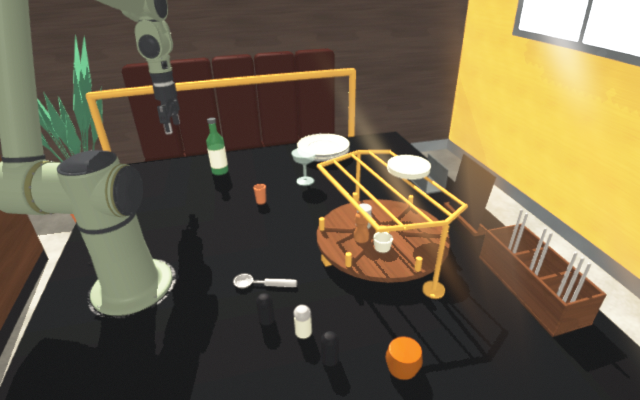

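The ramekin seems to be in the right bay and the jar in the left. The cup is at top (194,258) and the shaker at (410,247), with black look-alikes near (390,275) and (440,232). I'll enlarge the picture to read it more precisely.

Run:
```python
from h import *
from scipy.spatial.transform import Rotation as R
for n in("side","top"):
    c=imaging.camera_model(n)
    for nm,M in(("vec",R.from_rotvec(c["rotation"])),("rpy",R.from_euler("xyz",c["rotation"]))):
        c2=dict(c,rotation=M.as_matrix()); print(n,nm,np.round(proj(c2,[125.6,535,230]),1),np.round(proj(c2,[0,0,0]),1))
t=cv2.imread("pics/top0.png");s=cv2.imread("pics/side0.png")
g=lambda a:np.clip(255*(a/255.)**.6,0,255).astype(np.uint8)
a=cv2.resize(g(t[65:215,225:415]),None,fx=4,fy=4,interpolation=cv2.INTER_CUBIC)
cv2.imwrite("pics/c1.png",a)
b=cv2.resize(g(t[215:305,345:465]),(400,300),interpolation=cv2.INTER_CUBIC)
d=cv2.resize(g(t[215:305,145:265]),(400,300),interpolation=cv2.INTER_CUBIC)
e=cv2.resize(g(s[280:380,230:430]),(400,200),interpolation=cv2.INTER_CUBIC)
f=cv2.resize(g(s[160:260,200:400]),(400,200),interpolation=cv2.INTER_CUBIC)
cv2.imwrite("pics/c2.png",np.vstack([np.hstack([d,b]),np.hstack([f,e])]))
```

```text
side vec [211.7 138.6] [183.8 289.5]
side rpy [173.2 132.3] [131.9 285.9]
top vec [125.6 357.3] [345.7 378. ]
top rpy [ 85.6 381.2] [316.9 397. ]
```

View pics/c1.png

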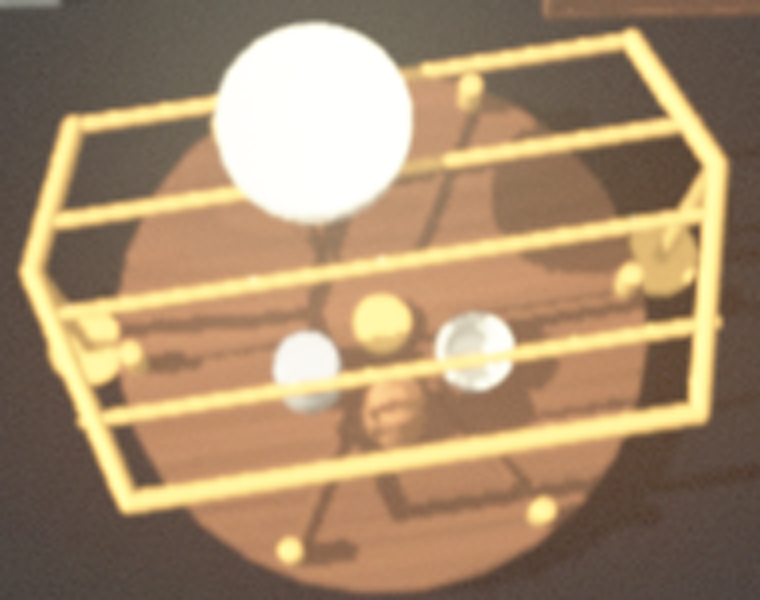

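View pics/c2.png

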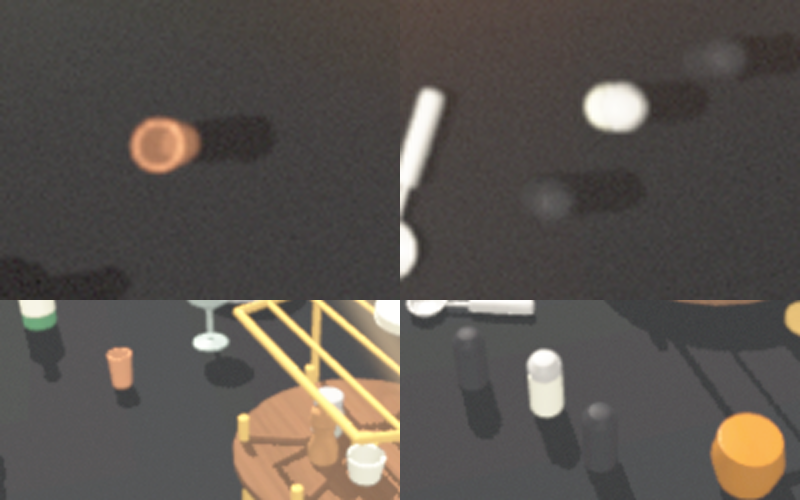

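The open ramekin is at c1 (475,350) in the right bay, and the jar cap at (307,372) in the left, so the turn is negative and post_right has to move to +y. Next I'll fit the stand and triangulate the objects.

```bash
python3 - <<'E'
s=open('h.py').read()
s+='''
from scipy.spatial.transform import Rotation as R
from scipy.optimize import least_squares
def cam(n):
    c=dict(imaging.camera_model(n));c["rotation"]=R.from_euler("xyz",c["rotation"]).as_matrix();return c
def tri(obs):
    f=lambda P:np.concatenate([np.array(proj(c,P))-uv for c,uv in obs])
    r=least_squares(f,[400,0,50]);return r.x,np.abs(r.fun).max()
'''
open('h.py','w').write(s)
E
cat > m.py <<'E'
from h import *
T,S=cam("top"),cam("side")
c1=lambda u,v:np.array([(u+.5)/4+224.5,(v+.5)/4+64.5])
a=np.deg2rad
pts=[([180*np.cos(a(k)),180*np.sin(a(k)),75],c1(*p)) for k,p in((150,(289,550)),(210,(542,510)),(90,(130,354)),(270,(628,280)),(330,(470,90)))]
pts+=[([-125,180,215],c1(128,501)),([-125,-180,215],c1(705,417))]
def f(q):
    M=R.from_euler("z",q[2]).as_matrix()
    return np.concatenate([np.array(proj(T,M@np.array(P)+[q[0],q[1],0]))-uv for P,uv in pts])
r=least_squares(f,[560,0,0],loss="soft_l1");print("stand",r.x.round(3),f(r.x).round(1))
q=r.x;M=R.from_euler("z",q[2]).as_matrix()
for n,P in(("pL",[-156,90,75]),("pR",[-156,-90,75]),("barL",[-125,180,215]),("barR",[-125,-180,215])):
    print(n,np.round(proj(S,M@np.array(P)+[q[0],q[1],0]),1))
for n,t,s in(("cup rim",(192.4,258.5),(260,187)),("shaker mid",(409.5,247.1),(303,321.5)),("blk1",(390,275),(265,309)),("blk2",(441,232.4),(330,348.5)),
  ("coupe",(148,190),(303,153)),("candle",(459,183),(404,358))):
    x,e=tri([(T,t),(S,s)]);print(n,x.round(1),round(e,2), "top@z62",at(T,*t,62).round(0)[:2],"@40",at(T,*t,40).round(0)[:2])
E
python3 m.py
```

```text
stand [ 7.18658e+02 -1.99650e+01  1.38000e-01] [ 0.1  0.1 -0.3  0.4  0.7  0.3  0.3 -0.   0.2  0.2  0.1 -0.2 -1.9 -0.9]
pL [321.8 222.2]
pR [348.2 257.7]
barL [318.9 165.7]
barR [378.9 229.5]
cup rim [400.  344.3  60.2] 0.56 top@z62 [399. 344.] @40 [398. 350.]
shaker mid [ 421.8 -273.8   35.8] 0.37 top@z62 [ 421. -268.] @40 [ 421. -273.]
blk1 [ 342.9 -214.4   37.9] 0.19 top@z62 [ 344. -210.] @40 [ 343. -214.]
blk2 [ 461.4 -365.    39.8] 0.09 top@z62 [ 461. -358.] @40 [ 462. -365.]
coupe [585.7 448.8 122.2] 0.42 top@z62 [595. 473.] @40 [598. 482.]
candle [ 604.5 -425.9   33.9] 0.33 top@z62 [ 601. -416.] @40 [ 605. -424.]
```

```bash
cat >> h.py <<'E'
ST=np.array([718.7,-20.0]);YAW=0.138
def loc(x,y,z):
    c,s=np.cos(YAW),np.sin(YAW);return np.array([ST[0]+c*x-s*y,ST[1]+s*x+c*y,z])
def pose(G,psi,tilt=30,back=0):
    """TCP pose for grasp point G, fingers heading psi, tilted from vertical; back = retreat along tool"""
    t=np.deg2rad(tilt);z=np.array([np.sin(t)*np.cos(psi),np.sin(t)*np.sin(psi),-np.cos(t)])
    y=np.array([-np.sin(psi),np.cos(psi),0]);M=np.column_stack([np.cross(y,z),y,z])
    return np.array(G)+(19-back)*z,R.from_matrix(M).as_euler("xyz")
def st(tag):
    s=bot.get_state();print(tag,"t%.1f"%s["t"],"tcp",s["tcp_pos"].round(0),"F",s["contact_force"].round(1),"op %.3f"%s["opening"],"q",s["qpos"].round(2))
def post(a): a=np.deg2rad(a);return loc(-180*np.cos(a),180*np.sin(a),80)
E
cat > turn.py <<'E'
from h import *
for a in np.linspace(-30,30,5):
    print(a,[None if (q:=solve_ik(*pose(post(a),YAW-.01*a,30,b))) is None else np.round(q,2) for b in(0,110)])
for G in(loc(-135,34,95),loc(-135,-34,105)): print(solve_ik(*pose(G,YAW)))
print(solve_ik(*pose([399,344,40],.7)),solve_ik(*pose([422,-273,48],.3)))
bot.grip(0.5,40)
bot.move_ptp(*pose(post(-30),YAW+.3,30,110)); st("pre")
print(bot.movel(*pose(post(-30),YAW+.3),max_speed=120,threshold=8)); st("at post")
cv2.imwrite("pics/post.png",imaging.capture("side")[180:300,270:430].repeat(4,0).repeat(4,1))
E
python3 turn.py
```

```text
-30.0 [array([-0.55,  0.43, -0.7 ,  0.13,  0.43, -0.93]), array([-0.66,  0.22, -0.68,  0.41,  0.46, -1.03])]
-15.0 [array([-0.47,  0.36, -0.86, -0.04,  0.35, -0.69]), array([-0.57,  0.1 , -0.84,  0.26,  0.39, -0.79])]
0.0 [array([-0.34,  0.32, -0.96, -0.17,  0.23, -0.42]), array([-0.42,  0.02, -0.95,  0.14,  0.27, -0.49])]
15.0 [array([-0.18,  0.31, -0.98, -0.24,  0.08, -0.14]), array([-0.2 , -0.  , -0.99,  0.07,  0.1 , -0.17])]
30.0 [array([-0.01,  0.33, -0.94, -0.22, -0.08,  0.13]), array([ 0.02,  0.04, -0.94,  0.07, -0.09,  0.16])]
[-0.22368301  0.32812291 -0.86395843 -0.11641613  0.1778607  -0.3166174 ]
[-0.36324324  0.3328468  -0.80395982 -0.03470749  0.24263174 -0.44304911]
[ 0.52317705  0.40261482 -1.04637027 -0.39500947  0.08806526 -0.15353152] [-1.00742994  0.43151067 -0.83286843  0.15723102  0.50380303 -1.26896749]
pre t3.4 tcp [ 536. -149.  159.] F [ 0.3 -0.6  0. ] op 0.503 q [-0.66  0.22 -0.68  0.41  0.46 -1.03]
False
at post t4.5 tcp [ 585. -127.   64.] F [ 0.5 -0.2  0.5] op 0.499 q [-0.55  0.43 -0.7   0.13  0.43 -0.93]
```

View pics/post.png

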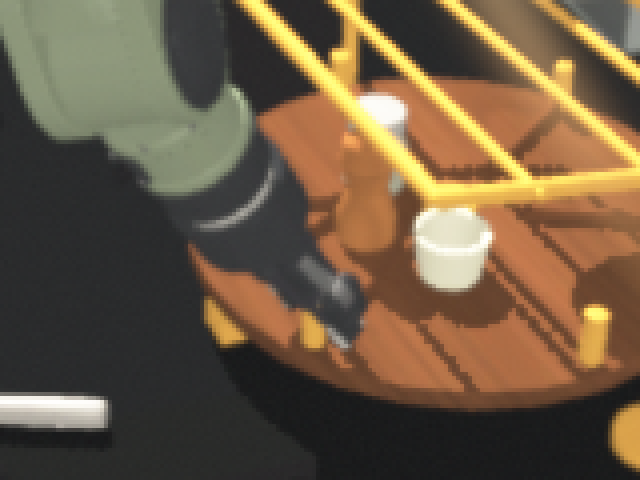

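The side view shows the fingers around post_right at (313,330), with the near finger at (340,310). I'll close on the post and drive it round the arc.

```bash
cat > turn2.py <<'E'
from h import *
bot.grip(0.0,40); st("grip")
if not .1<bot.get_state()["opening"]<.28: raise SystemExit("no post?")
for a in list(np.linspace(-30,24,8)[1:])+[27,30]:
    bot.movel(*pose(post(a),YAW-.01*a),max_speed=90 if a<20 else 40); st(a)
bot.dwell(.3); bot.grip(0.45); st("open")
bot.movel(pose(post(30),YAW-.3,30,110)[0],max_speed=150); st("out")
im=imaging.capture("top");cv2.imwrite("pics/t1.png",cv2.resize(im[65:215,225:415],None,fx=4,fy=4,interpolation=cv2.INTER_CUBIC))
E
python3 turn2.py
```

```text
grip t4.9 tcp [ 586. -127.   64.] F [-3.5 -1.4  6. ] op 0.174 q [-0.56  0.43 -0.7   0.13  0.43 -0.93]
-22.285714285714285 t5.3 tcp [ 572. -106.   64.] F [-5.1  1.3  9.7] op 0.177 q [-0.52  0.39 -0.79  0.04  0.4  -0.81]
-14.571428571428571 t5.7 tcp [561. -87.  64.] F [-5.6 -3.8  6.4] op 0.173 q [-0.47  0.36 -0.86 -0.04  0.35 -0.68]
-6.857142857142858 t6.1 tcp [554. -64.  64.] F [-7.6 -0.4 11.8] op 0.171 q [-0.41  0.33 -0.92 -0.12  0.29 -0.55]
0.8571428571428577 t6.5 tcp [549. -41.  64.] F [-10.5  -2.3  13.7] op 0.171 q [-0.33  0.31 -0.96 -0.18  0.22 -0.41]
8.57142857142857 t6.9 tcp [548. -17.  64.] F [-9.   0.  14.2] op 0.176 q [-0.25  0.31 -0.98 -0.22  0.15 -0.26]
16.285714285714285 t7.3 tcp [550.   7.  64.] F [-4.8  1.5 11.4] op 0.173 q [-0.16  0.31 -0.98 -0.24  0.07 -0.12]
24.0 t8.1 tcp [554.  25.  64.] F [-13.2 -11.3  18.5] op 0.172 q [-0.08  0.32 -0.97 -0.24 -0.02  0.02]
27 t8.4 tcp [559.  39.  64.] F [2.3 6.7 2.9] op 0.170 q [-0.04  0.33 -0.95 -0.23 -0.04  0.08]
30 t8.8 tcp [562.  45.  64.] F [-3.2 -0.3  7.8] op 0.167 q [-0.01  0.33 -0.94 -0.22 -0.08  0.13]
open t9.5 tcp [561.  46.  63.] F [ 0.3  0.2 -0.6] op 0.449 q [-0.01  0.33 -0.94 -0.22 -0.08  0.13]
out t10.4 tcp [507.  55. 159.] F [-0.3  1.   0.8] op 0.450 q [ 0.02  0.04 -0.94  0.07 -0.09  0.15]
```

View pics/t1.png

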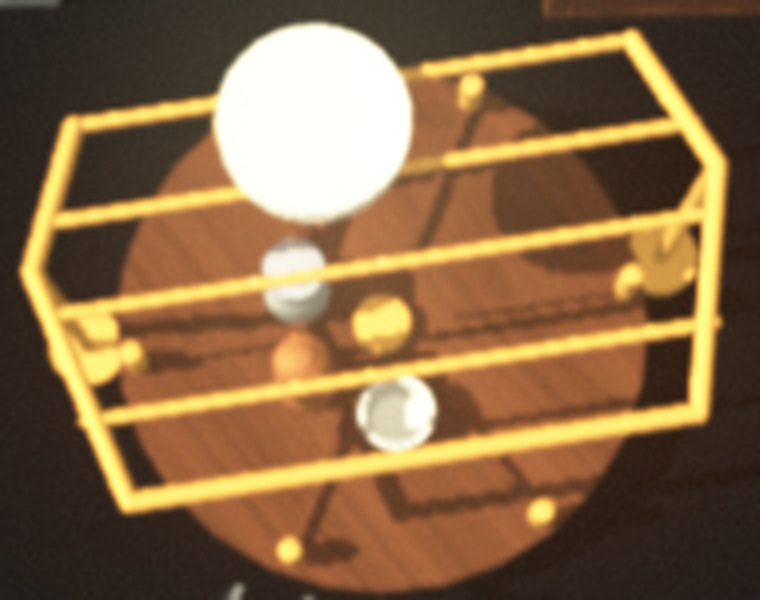

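The posts sit at the same click positions, (289,549) and (541,511). The ramekin is at the front at (397,412), and the mill and jar are standing. I'll do the cup next.

```bash
cat >> h.py <<'E'
def pick(x,y,h,psi,width):
    bot.grip(width,30)
    G=np.array([x,y,h]); bot.move_ptp(*pose(G,psi,30,110)); st("pre")
    if bot.movel(*pose(G,psi),max_speed=130,threshold=8): st("HIT"); raise SystemExit
    bot.grip(0.0,30); st("gripped")
    bot.movel(pose(G+[0,0,100],psi)[0],max_speed=150); bot.dwell(.1); st("lifted")
def carry(y,h,psi=YAW):
    bot.move_ptp(*pose(loc(-260,y,50+h+45),psi)); st("preplace")
def place(y,h,extra,psi=YAW):
    bot.movel(pose(loc(-135,y,50+h+12),psi)[0],max_speed=120); bot.dwell(.2); st("over")
    print(bot.movel(pose(loc(-135,y,50+h-5),psi)[0],max_speed=25,threshold=3)); st("down")
    bot.grip(bot.get_state()["opening"]+extra); bot.dwell(.2); st("released")
    bot.movel(pose(loc(-135,y,50+h),psi,30,130)[0],max_speed=130); st("out")
E
python3 - <<'E'
from h import *
pick(399,344,42,.7,.75)
carry(36,42)
a=imaging.capture("side")[120:280,200:400]
cv2.imwrite("pics/cup.png",cv2.resize(a,None,fx=3,fy=3))
E
```

```text
pre t11.9 tcp [365. 315. 121.] F [-0.4  0.   0.6] op 0.749 q [ 0.49  0.06 -1.07 -0.07  0.1  -0.18]
gripped t13.2 tcp [407. 351.  27.] F [-2.1 -0.1  5.3] op 0.465 q [ 0.52  0.4  -1.04 -0.39  0.09 -0.15]
lifted t14.1 tcp [405. 349. 124.] F [-0.   0.3 -2.3] op 0.470 q [ 0.52  0.14 -0.95 -0.04  0.09 -0.15]
preplace t15.5 tcp [466. -18. 120.] F [ 0.5  0.  -2.2] op 0.460 q [-0.36  0.04 -1.08 -0.02  0.24 -0.44]
```

View pics/cup.png

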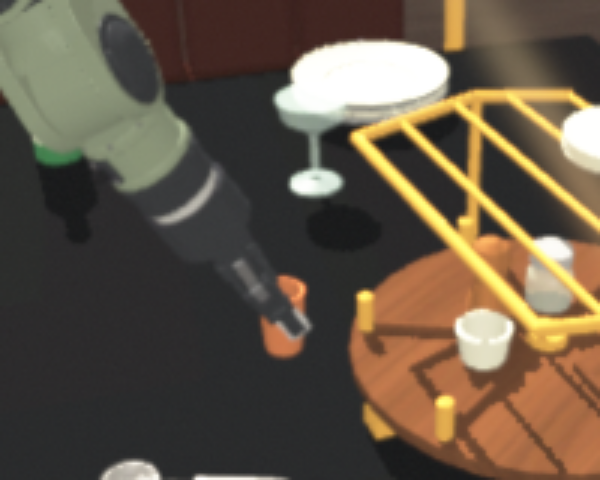

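The cup is held upright at (285,320), and all the bystanders are in place. I'll set it down and then fetch the shaker.

Run:
```python
from h import *
place(36,42,.15)
pick(421.8,-273.3,50,.6,.68)
carry(-36,50)
S=imaging.capture("side")[180:380,220:420]; T=imaging.capture("top")[95:245,225:415]
cv2.imwrite("pics/p2.png",np.hstack([cv2.resize(S,(400,400)),cv2.resize(T,(400,400*150//190+1)) if 0 else cv2.resize(T,(400,400))]))
```

```text
over t17.0 tcp [589.  -2.  88.] F [ 0.2 -0.1 -1.3] op 0.472 q [-0.22  0.31 -0.86 -0.09  0.18 -0.31]
True
down t17.5 tcp [590.  -2.  76.] F [-1.2 -0.4  5.9] op 0.465 q [-0.22  0.33 -0.87 -0.13  0.18 -0.31]
released t18.0 tcp [589.  -1.  76.] F [-0.7 -0.2  0.3] op 0.615 q [-0.22  0.33 -0.87 -0.12  0.18 -0.31]
out t19.1 tcp [525. -10. 188.] F [-0.7 -0.  -0.8] op 0.616 q [-0.28  0.01 -0.87  0.21  0.2  -0.37]
pre t20.6 tcp [ 384. -298.  129.] F [-0.   0.6  0.1] op 0.679 q [-1.14  0.35 -0.58  0.74  0.52 -1.76]
gripped t21.9 tcp [ 430. -269.   34.] F [-2.5 -0.1  5.6] op 0.435 q [-1.02  0.5  -0.67  0.43  0.52 -1.63]
lifted t22.8 tcp [ 429. -267.  132.] F [-0.5  0.1 -0.7] op 0.432 q [-1.02  0.33 -0.59  0.68  0.52 -1.63]
preplace t23.8 tcp [476. -91. 129.] F [ 0.5 -0.3 -1. ] op 0.432 q [-0.55  0.07 -1.    0.08  0.32 -0.61]
```

View pics/p2.png

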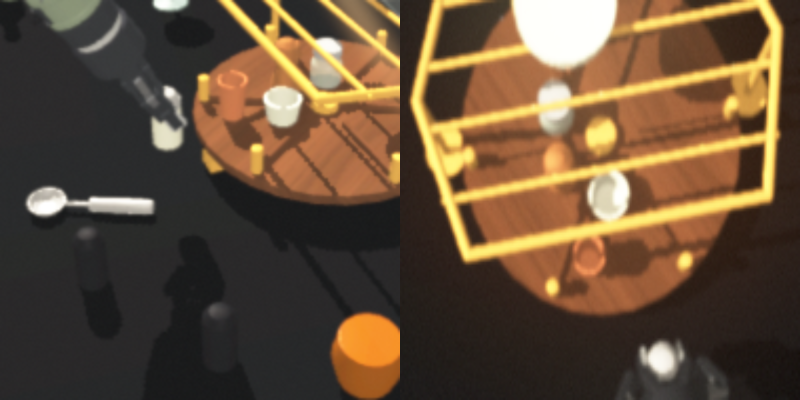

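The cup is standing in the bay at top panel (590,255). The held shaker looks slightly leaning at (167,120), so I'll check that before placing.

Run:
```python
from h import *
S=cam("side");T=cam("top")
print("cup local",(R.from_euler("z",-YAW).as_matrix()@(at(T,225+190*190/400,95+253*150/400,112)-[*ST,0])).round(0))
im=imaging.capture("side")
G=loc(-260,-36,145)
k=8;u0,v0=270,205
a=cv2.resize(im[v0:v0+65,u0:u0+60],None,fx=k,fy=k,interpolation=cv2.INTER_CUBIC)
def px(P): u,v=proj(S,P); return int((u-u0+.5)*k),int((v-v0+.5)*k)
ax=np.array([np.sin(YAW),-np.cos(YAW),0])
right=S["rotation"][:,0]*[1,1,0];right/=np.linalg.norm(right)
for s in(-19,0,19): cv2.line(a,px(G+right*s+[0,0,-50]),px(G+right*s+[0,0,30]),(0,0,255),1)
cv2.imwrite("pics/sh.png",a)
```

```text
cup local [-134.   34.  112.]
```

View pics/sh.png

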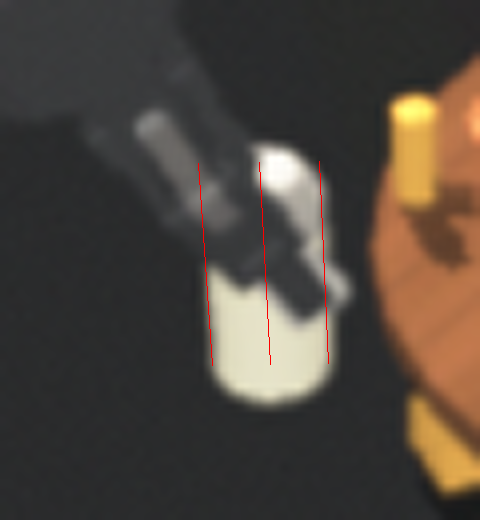

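The shaker's edges follow the projected vertical lines to within about 2°, so it is upright. I'll place it.

Run:
```python
from h import *
place(-36,50,.13)
bot.move_ptp(*pose([380,-20,250],0,0)); bot.dwell(.5); st("away")
S=imaging.capture("side"); T=imaging.capture("top")
cv2.imwrite("pics/f1.png",np.hstack([cv2.resize(S[150:390,210:450],(400,400)),cv2.resize(T[95:285,225:415],(400,400))]))
cv2.imwrite("pics/f2.png",np.hstack([cv2.resize(S[200:280,310:410],(400,320),interpolation=cv2.INTER_CUBIC),cv2.resize(T[125:205,265:365],(400,320),interpolation=cv2.INTER_CUBIC)]))
```

```text
over t25.4 tcp [599. -73.  96.] F [-0.1 -0.7 -1.6] op 0.434 q [-0.37  0.32 -0.8  -0.01  0.24 -0.45]
True
down t25.9 tcp [600. -73.  84.] F [1.6 0.  2. ] op 0.433 q [-0.37  0.34 -0.81 -0.05  0.24 -0.45]
released t26.3 tcp [598. -73.  83.] F [ 0.  -0.2  0.3] op 0.562 q [-0.37  0.34 -0.81 -0.04  0.24 -0.45]
out t27.5 tcp [535. -82. 196.] F [0.1 0.2 0.6] op 0.566 q [-0.45  0.05 -0.8   0.28  0.28 -0.52]
away t28.7 tcp [380. -20. 231.] F [-0.9  0.4  0.2] op 0.560 q [-0.25  0.01 -0.58  0.98  0.   -0.25]
```

View pics/f1.png

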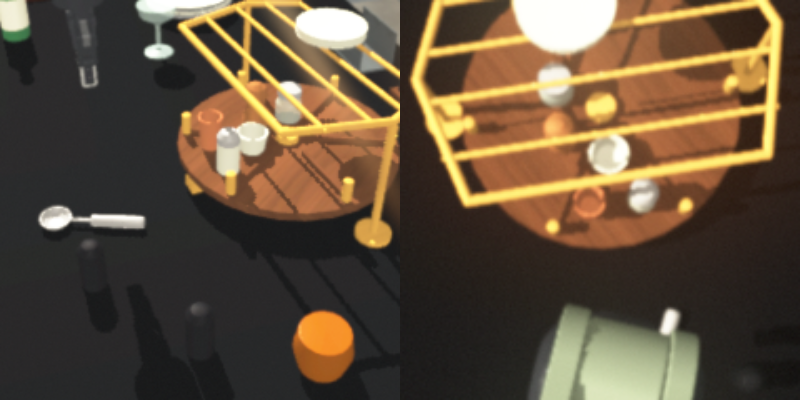

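View pics/f2.png

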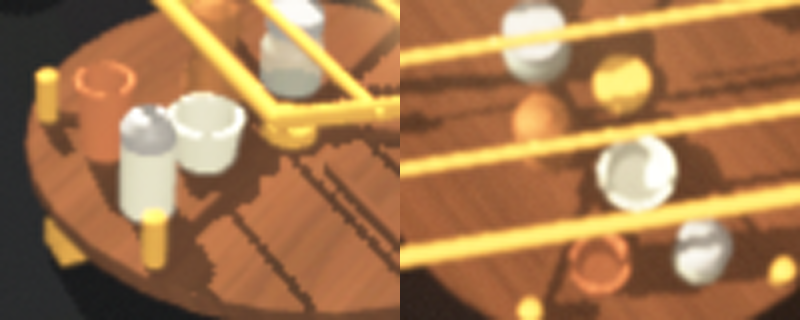

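The final views show the cup at f2 (600,262) and the shaker at (702,250), upright between the posts at (530,308) and (783,270) and in front of the ramekin at (637,173). The left post projects to the same pixel as at the click. The bystanders haven't moved.

```bash
python3 -c "
from h import *
bot.sign_off()"
```

```text
the job is handed in; nothing more can be done
```

The job is done and handed in at about 29 s on the robot's clock, well inside the 72 s limit.

- **Carousel:** The ramekin was in the right bay, so I gripped post_right and turned the carousel one click clockwise. In the last pictures the front posts are at their click positions, matching the start to within a pixel.
- **Cup and shaker:** I set the cup down at the left of the front bay and the shaker at the right, each lowered until contact was felt and then released. Both stand upright between the posts and in front of the ramekin. The cup measured within about 2 mm of where I aimed. I checked the shaker's final position by eye only.
- **Everything else:** The ramekin, jar and mill are standing on the carousel. The spoon, black look-alikes, candle and coupe look unmoved, and the robot was clear of everything at hand-in.

No check failed. The shaker looked slightly tilted while held, but a projection check put it within about 2° of upright before I placed it. The highest wrist force I printed was about 25 N, during the turn.

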